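# Shut the casting mould and pin its hinge

## Task

Push the front half of the casting mould fully shut and press it against its stop with a steady 15 N or so for half a second to bed the seal, then let go of it. Then take the long steel pin with the orange grip from the wooden stand, push it down through all the hinge knuckles until its collar is flush on the top knuckle, press it home with a steady 15 N or so for half a second, and let go, leaving the mould pinned shut. Work by feel, never pressing with more than 25 N, and leave the other pins and the tools on the bench where they are.

Things in the scene. Friction and masses are not known exactly. Their poses are not given: they have to be found in the camera images.
- mould: Two-part aluminium casting mould, open on top, on a blue bed plate fixed to the bench (200 x 104, 12 thick). Origin on the bench under the middle of the parting plane; z up, x from the sliding front half to the fixed rear half. Rear half: x 0 to 45, y -50 to 50, top at z 68; the front half mirrors it (x -45 to 0 when shut) and slides along x. Vertical hinge axis at x 0, y 68.
- hinge_top (a point): Centre of the mouth of the top knuckle, on the hinge axis, 68 above the bench, level with the mould's top; mould axes. Dark steel knuckles of the fixed half lie 0-18 and 38-58 below this point, the front half's brass knuckle 19-37 below, between them. Each is 31 in outer diameter with a 13 bore.
- push_pad (a point): Middle of the outer face (facing the mould's -x) of the black pad on the front half, 43 above the bench; the pad is 50 wide (y), 34 high, and stands 10 proud of the half. Moves with the half; same axes as the mould.
- front_half (a joint): Opening of the front half, m: 0 = shut against its stop, knuckles in line; grows as it slides out to the mould's -x (starts 0.014-0.030). Friction (3 N) holds it where left, but a seal spring (0.2 N/mm, relaxed at 18 mm) opposes closing: the last mm need about 7 N, and let go it creeps back to about 3 mm open, which the pin's tapered nose must take up.
- pin_grip (a point): Long pin with orange grip, hanging by its collar in the stand. Point on its axis, mid-grip, 24 above the collar's underside; z up along the pin. Steel shank 12 diameter, 56 long below the collar, the lowest 14 tapering to a 4 wide nose; collar 24 diameter, 5 thick; orange grip cylinder 16 diameter, 36 high (pin top 17 above this point). About 100 g.
- pin_green_grip (a point): Other pin, green grip, short shank (30): not for this hinge. Point as for the orange one. Leave it alone.
- pin_blue_grip (a point): Other pin, blue grip, thin brass shank (9 diameter): not for this hinge. Point as for the orange one. Leave it alone.
- stand_top (a point): Middle of the top face of the fixed wooden pin stand (50 along its x, 170 along its y, 64 high), with three 15 holes in a row along its y at -55, 0 and 55; the three pins hang in them in any order, collars resting on this face.
- hammer: Hammer lying on the bench. Leave alone.
- brush: Brush lying on the bench. Leave alone.
- wrench: Wrench lying on the bench. Leave alone.
Not all that is in view belongs to the job. What is shaped like the mould but purple or turquoise is not meant.

How it is judged:
By the outcome, as a careful person would: the job done as asked, in the order asked, and still so for the second after the job is handed in, with the robot touching nothing.
It also fails if it takes over 67 s, if anything falls off the work surface, if the arm or the gripper's body presses on something with over 40 N, if the wrist force passes 120 N, or if a joint passes its speed limit or range.

## Robot

A 6-joint arm with a two-finger parallel gripper is mounted at the origin on the work surface. World frame = base frame: x ahead of the robot, y to its left, z up, the work surface at z = 0. Lengths are in m, angles in rad, forces in N, time in s.
With the tool pointing down it reaches from about 0.35 to 0.975 m from the base axis. Payload 4.9 kg.
Tool frame: the origin (TCP) lies on the front face of the gripper's body, between the roots of the fingers; the fingertips stand ctrl.tip_extent ahead of it and the grasp point (between the pads) lies 54 mm ahead of it (ctrl.tip_extent is the distance from the TCP to the fingertips, in m); z points along the fingers, y is the line along which they close (so a half turn about z gives the same grasp; the last joint's range is limited). The gripper opens to 85 mm and grips with 20 to 120 N. Pads are 22 mm wide; open, the fingers measure 114 mm over their backs; the gripper's body (76 mm by 85 mm) begins 54 mm behind the grasp point. The pads swing forward as they close: fully open they stand 13 mm farther back than shut.
Start: joints at [-1.39, 0.053, 1.613, -0, 1.476, -0.119], TCP at [0.185, -0.597, 0.304] pointing down, gripper open.
Joint ranges: [-3.01, 3.01], [-1.01, 2.22], [0.06, 2.58], [-1.02, 4.17], [0.09, 2.62], [-3.14, 3.14]. Speed limits (rad/s): [2.57, 2.57, 3.14, 3.14, 3.14, 3.14].

## Interface

Orientations are given as a rotation vector (axis times angle).
In Python, from station import ctrl gives the robot as it stands.
- The arm moves only by the tool apply_moves, never from a script. Its argument "rows" is one flat list of numbers, 6 for each row, row after row: the shift along the tool's x, y, z normalised to -1 to 1, where 1 is 0.6 m, then the turn, a rotation vector about the tool's x, y, z normalised to -1 to 1, where 1 is 90 degrees. A call has 1 to 20 rows; each row is the pose to reach, as a shift and turn from the pose commanded when the call began, along the tool's axes at that moment; what a row does not reach only later rows make up. A row lasts 1/10 s, in which the tool goes at most 50 mm and 8.59 degrees, less where a joint would pass 70% of its speed; a pose out of reach is approached as far as the arm can. A call with a number of a shift or a turn outside -1 to 1 is refused whole. A call with a gripper value outside its range is refused whole. "grip" is the opening, from 0 (shut) to 1 (fully open), set as the call begins (left out, the last holds). The fingers move at their own pace and stop on an object; "grip_force" is the grip in N (left out, the last holds). Time passes only in rows, so rows that repeat a pose let the fingers close. It gives the time, the measured TCP pose, the force, the opening and the grip force at its end, in the units of the state.
- ctrl.get_obs(): the state, without advancing time (a new reading comes with each control period).
- ctrl.get_image(name): name is "side" or "top"; returns (picture, depth): 384x512x3 uint8, blue, green, red; 384x512 float32, m along the optical axis (not along the pixel's ray), 0 where there is no reading.
- ctrl.camera_model(name): a dict with "mtx" (3x3 intrinsics, pixels), "k1" (the pictures are not rectified: a ray, as slopes to the right and down, at radius r is drawn at 1 + k1 r^2 times it, then the intrinsics apply), "R" (3x3) and "t" (3): a world point X has camera coordinates R X + t. Camera axes: x right, y down, z forward; pixel columns grow to the right and rows downward; lengths in m; the calibration is good to about 2 mm. A picture is of the moment at which its call begins. camera_model takes no time and is no camera call.
- ctrl.finish_job(): hands the job in; it is judged then, once.
The state is a dict: "t": time; "q": joint angles; "dq": joint speeds; "effort": joint torques, N m; "tool_pos": TCP position; "tool_rot": TCP orientation; "contact_force": force on the tool from outside, world axes, zero at the start; "wrist_torque": the same for the moment, N m; "opening": finger opening in m; "grip_force": force on a finger pad.
Only numpy, scipy, OpenCV 4.12 (cv2) and the standard library are available. Lean on these libraries where they do the work, as an engineer would, in place of code of your own. Each camera call takes 0.05 s, during which the arm holds its last target. There are 200 camera calls.

## Working session

There is one attempt and no reset: what is moved stays moved. The work goes in short steps, Python scripts to look and compute and a tool call to move; the robot and the scene stay as the last step left them, time stands still between calls to the robot, and variables do not carry over. Pictures are saved under pics/ and viewed, at most 10 in all, crops included, and the job is handed in when it is done.

Besides the shell and the picture viewer there is one more tool, called after "Call:" by a JSON object that holds its "fn" and its "kwargs", one argument or row to a line. apply_moves: Moves the arm, as the interface text tells. Its arguments: {"type":"object","properties":{"rows":{"type":"array","items":{"type":"number"}},"grip":{"type":"number"},"grip_force":{"type":"number"}},"required":["rows"]}

```bash
ls; mkdir -p pics; python3 - <<'E'
from station import ctrl
import cv2,numpy as np
for n in("top","side"):
    im,d=ctrl.get_image(n); cv2.imwrite(f"pics/{n}0.png",im); np.savez(f"{n}0.npz",im=im,d=d)
    m=ctrl.camera_model(n); print(n,{k:np.round(v,4).tolist() for k,v in m.items()})
o=ctrl.get_obs(); print(o, ctrl.tip_extent)
E
```

```text
pics
top {'mtx': [[367.6294, 0.0, 254.9997], [0.0, 367.6294, 183.2764], [0.0, 0.0, 1.0]], 'k1': -0.1218, 'R': [[0.0162, -0.9998, 0.011], [-0.9946, -0.0172, -0.102], [0.1021, -0.0093, -0.9947]], 't': [-0.0069, 0.4352, 1.3794]}
side {'mtx': [[490.6173, 0.0, 261.0826], [0.0, 490.6173, 191.054], [0.0, 0.0, 1.0]], 'k1': 0.0722, 'R': [[-0.9067, -0.4215, 0.0148], [-0.3243, 0.6744, -0.6634], [0.2696, -0.6063, -0.7481]], 't': [0.3759, 0.194, 1.4302]}
{'t': 0.1, 'q': array([-1.38998558e+00,  5.33023119e-02,  1.61411260e+00, -5.92898786e-06,
        1.47599380e+00, -1.18984239e-01]), 'dq': array([ 8.21658546e-06, -1.06711066e-03, -2.05888423e-03,  1.70272655e-03,
        1.03138299e-03,  1.26673049e-03]), 'effort': array([ 7.92217052e-04, -3.94905245e+01, -3.71360850e+01, -6.42289955e-07,
        3.95221316e-03, -8.95934420e-06]), 'tool_pos': array([ 0.18451173, -0.59671229,  0.30280506]), 'tool_rot': array([-3.10456927e+00, -4.68885152e-01,  9.73808429e-05]), 'contact_force': array([0.06456706, 0.16434901, 0.59459889]), 'wrist_torque': array([-0.0032727 , -0.06549086,  0.05079632]), 'grip_force': 0.0, 'opening': 0.08531202148061563} 0.0726
```

View pics/top0.png

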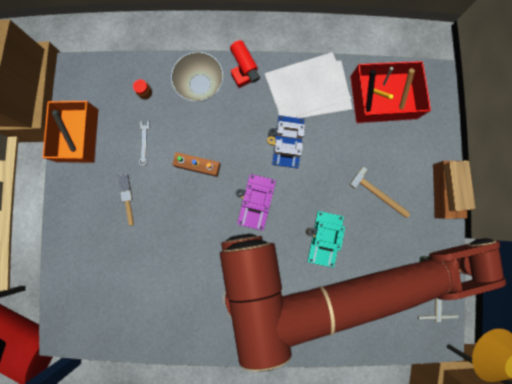

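View pics/side0.png

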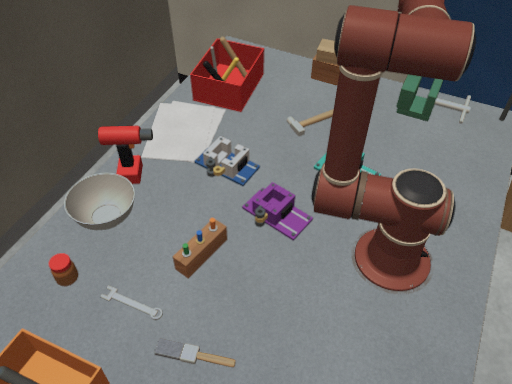

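The top view shows the real mould (silver on a blue bed) at about (289,142), its brass knuckle at (271,140), and the stand at (197,164) with orange at its right end. The purple and turquoise copies are at (257,202) and (327,238). I'll enlarge the crops next.

```bash
cat > h.py <<'E'
import numpy as np,cv2
from station import ctrl
from scipy.spatial.transform import Rotation as Rot
M={n:ctrl.camera_model(n) for n in("top","side")}
def slopes(n,uv):
    m=M[n];K=np.asarray(m["mtx"]);xd=np.array([(uv[0]-K[0,2])/K[0,0],(uv[1]-K[1,2])/K[1,1]]);x=xd.copy()
    for _ in range(30): x=xd/(1+m["k1"]*(x@x))
    return x
def ray(n,uv):
    m=M[n];R=np.asarray(m["R"]);t=np.asarray(m["t"]);s=slopes(n,uv)
    return -R.T@t, R.T@np.array([s[0],s[1],1.])
def onz(n,uv,z):
    c,d=ray(n,uv);return c+d*(z-c[2])/d[2]
def proj(n,X):
    m=M[n];p=np.asarray(m["R"])@X+m["t"];x=p[:2]/p[2];x=x*(1+m["k1"]*(x@x));K=np.asarray(m["mtx"])
    return np.array([K[0,0]*x[0]+K[0,2],K[1,1]*x[1]+K[1,2]])
def tri(a,b):
    (c,d),(e,f)=ray("top",a),ray("side",b)
    s=np.linalg.lstsq(np.c_[d,-f],e-c,rcond=None)[0];p,q=c+d*s[0],e+f*s[1];return (p+q)/2,np.linalg.norm(p-q)
def pts(n,d,mask):
    v,u=np.nonzero(mask&(d>0));m=M[n];R=np.asarray(m["R"])
    return np.array([R.T@(np.r_[slopes(n,(a,b)),1]*d[b,a]-m["t"]) for a,b in zip(u,v)]),np.c_[u,v]
E
python3 - <<'E'
import cv2,numpy as np
t=np.load("top0.npz")["im"];s=np.load("side0.npz")["im"]
a=cv2.resize(t[105:180,165:315],(800,400),interpolation=cv2.INTER_CUBIC)
b=cv2.resize(s[130:185,185:275],(400,244),interpolation=cv2.INTER_CUBIC)[:200]
c=cv2.resize(s[215:275,168:236],(400,353),interpolation=cv2.INTER_CUBIC)[:200]
cv2.imwrite("pics/c1.png",np.vstack([a,np.hstack([b,c])]))
E
```

```text
(no output)
```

View pics/c1.png

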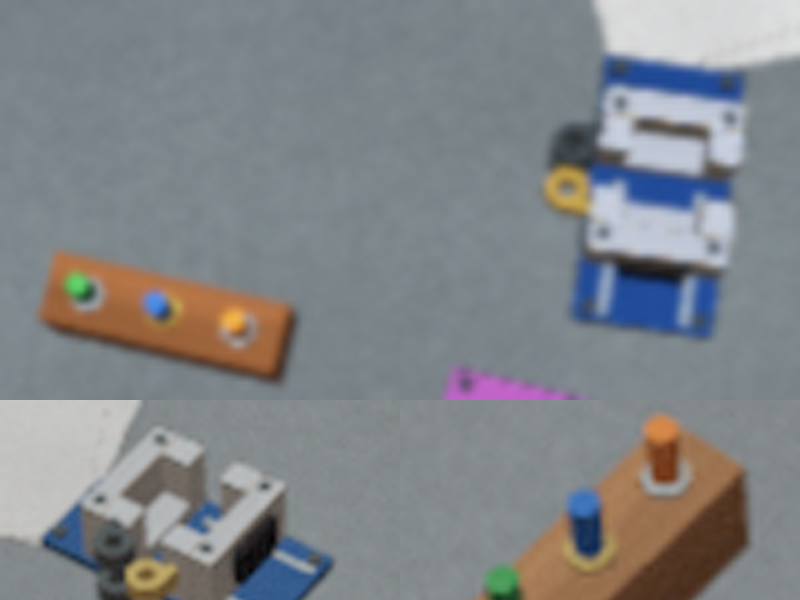

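Details from the crops: the plate corners are clear. The front half is open on the robot's side with its black pad facing the robot. The orange pin is at the stand's right end in the top view. Next I'll measure.

```bash
python3 - <<'E'
from h import *
D={n:np.load(n+"0.npz") for n in("top","side")}
box={"top":(slice(105,180),slice(260,315)),"side":(slice(125,190),slice(185,270))}
for n in D:
    im=D[n]["im"];hsv=cv2.cvtColor(im,cv2.COLOR_BGR2HSV)
    m=np.zeros(im.shape[:2],bool);s=box[n];m[s]=cv2.inRange(hsv,(105,130,40),(125,255,255))[s]>0
    v,u=np.nonzero(m); P=np.array([onz(n,(a,b),.012)[:2] for a,b in zip(u,v)])
    r=cv2.minAreaRect((P*1000).astype(np.float32)); print(n,"plate",r,m.sum())
    # white tops by depth height
    w=np.zeros_like(m);w[s]=True
    X,uv=pts(n,D[n]["d"],w); 
    k=(abs(X[:,2]-.068)<.004); 
    P=np.array([onz(n,a,.068)[:2] for a in uv[k]]);
    print(" top z med",np.median(X[k,2]),k.sum()); np.save(n+"_tops.npy",np.c_[uv[k],P])
pp={}
for n,s in {"top":(slice(140,180),slice(170,225)),"side":(slice(210,275),slice(170,232))}.items():
    im=D[n]["im"];hsv=cv2.cvtColor(im,cv2.COLOR_BGR2HSV)
    for c,lo,hi in(("orange",(8,190,190) if n=="top" else (5,190,150),(20,255,255)),("blue",(100,120,60),(125,255,255)),("green",(45,100,40),(85,255,255))):
        m=np.zeros(im.shape[:2],np.uint8);m[s]=cv2.inRange(hsv,lo,hi)[s]
        k,l,st,ce=cv2.connectedComponentsWithStats(m); i=1+st[1:,4].argmax(); print(n,c,st[i],ce[i])
        X,uv=pts(n,D[n]["d"],l==i); print("   zmax",X[:,2].max(),"centroid on z.105",onz(n,ce[i],.105)[:2],"z.088",onz(n,ce[i],.088)[:2])
    # stand top from depth
    w=np.zeros(im.shape[:2],bool);w[s]=True
    X,uv=pts(n,D[n]["d"],w);k=abs(X[:,2]-.064)<.005
    P=np.array([onz(n,a,.064)[:2] for a in uv[k]]);print(" stand",np.median(X[k,2]),cv2.minAreaRect((P*1000).astype(np.float32)))
E
```

```text
top plate ((603.099609375, -126.12962341308594), (99.73883819580078, 195.50711059570312), 82.74267578125) 400
 top z med 0.06747183651040799 393
side plate ((600.3999633789062, -124.01052856445312), (103.4051742553711, 195.83839416503906), 83.2608413696289) 289
 top z med 0.06789833800123646 462Traceback (most recent call last):
  File "<stdin>", line 20, in <module>
ValueError: attempt to get argmax of an empty sequence
```

```bash
python3 - <<'E'
from h import *
D={n:np.load(n+"0.npz") for n in("top","side")}
th=np.radians(-7.0);mx=np.array([np.cos(th),np.sin(th)]);my=np.array([-mx[1],mx[0]])
c=np.array([.6017,-.125])
for n in D:
    T=np.load(n+"_tops.npy");im=D[n]["im"]
    col=im[T[:,1].astype(int),T[:,0].astype(int)].astype(int); hsv=cv2.cvtColor(col[None].astype(np.uint8),cv2.COLOR_BGR2HSV)[0]
    w=(hsv[:,1]<50)&(hsv[:,2]>150)
    L=np.c_[(T[:,2:]-c)@mx,(T[:,2:]-c)@my]*1000
    print(n); 
    for nm,k in(("white",w),("yellow",(hsv[:,0]>15)&(hsv[:,0]<32)&(hsv[:,1]>90)),("dark",(hsv[:,2]<110)&(L[:,1]>45))):
        if k.sum(): print(nm,k.sum(),L[k].min(0).round(1),L[k].max(0).round(1),L[k].mean(0).round(1))
    h=np.histogram(L[w,0],np.arange(-80,90,5));print(list(zip(h[1].astype(int),h[0])))
    for lo,hi in((-90,-5),(5,90)):
        k=w&(L[:,0]>lo)&(L[:,0]<hi);print(cv2.minAreaRect(L[k].astype(np.float32)))
for n,s in {"top":(slice(140,180),slice(170,225)),"side":(slice(210,275),slice(170,232))}.items():
    im=D[n]["im"];hsv=cv2.cvtColor(im,cv2.COLOR_BGR2HSV)
    for cn,(u,v) in {"top":{"orange":(209,165),"blue":(194.6,162),"green":(179.6,158.5)},"side":{"orange":(212,221),"blue":(199.5,233),"green":(185.5,246)}}[n].items():
        u0,v0=int(u),int(v); print(n,cn,hsv[v0,u0])
    m=np.zeros(im.shape[:2],np.uint8);m[s]=cv2.inRange(hsv,(5,170,175),(22,255,255))[s]
    k,l,st,ce=cv2.connectedComponentsWithStats(m)
    for i in range(1,k):
        if st[i,4]>3: X,uv=pts(n,D[n]["d"],l==i);print(st[i],ce[i],"z",X[:,2].min(),X[:,2].max(),onz(n,ce[i],.105)[:2])
    w=np.zeros(im.shape[:2],bool);w[s]=True
    X,uv=pts(n,D[n]["d"],w);k=abs(X[:,2]-.064)<.005
    P=np.array([onz(n,a,.064)[:2] for a in uv[k]]);print(" stand",np.median(X[k,2]),cv2.minAreaRect((P*1000).astype(np.float32)))
    k=X[:,2]>.09;print(" high pts",np.c_[uv[k],X[k].round(4)].tolist())
E
```

```text
top
white 326 [-54.5 -49.1] [61.2 50.3] [ 3.1 -1.2]
dark 35 [ 3.9 53.6] [32.7 81.9] [20.4 67.3]
[(np.int64(-80), np.int64(0)), (np.int64(-75), np.int64(0)), (np.int64(-70), np.int64(0)), (np.int64(-65), np.int64(0)), (np.int64(-60), np.int64(0)), (np.int64(-55), np.int64(24)), (np.int64(-50), np.int64(30)), (np.int64(-45), np.int64(23)), (np.int64(-40), np.int64(28)), (np.int64(-35), np.int64(11)), (np.int64(-30), np.int64(13)), (np.int64(-25), np.int64(12)), (np.int64(-20), np.int64(14)), (np.int64(-15), np.int64(10)), (np.int64(-10), np.int64(0)), (np.int64(-5), np.int64(0)), (np.int64(0), np.int64(0)), (np.int64(5), np.int64(0)), (np.int64(10), np.int64(0)), (np.int64(15), np.int64(4)), (np.int64(20), np.int64(12)), (np.int64(25), np.int64(13)), (np.int64(30), np.int64(12)), (np.int64(35), np.int64(14)), (np.int64(40), np.int64(16)), (np.int64(45), np.int64(29)), (np.int64(50), np.int64(25)), (np.int64(55), np.int64(27)), (np.int64(60), np.int64(9)), (np.int64(65), np.int64(0)), (np.int64(70), np.int64(0)), (np.int64(75), np.int64(0)), (np.int64(80), np.int64(0))]
((-32.6876335144
[... 7907 characters left out ...]
.5163, 0.2828, 0.1008], [184.0, 247.0, 0.5125, 0.2834, 0.1039], [185.0, 247.0, 0.5092, 0.2834, 0.1059], [186.0, 247.0, 0.507, 0.2819, 0.1053], [187.0, 247.0, 0.5068, 0.278, 0.1004], [182.0, 248.0, 0.5208, 0.2821, 0.0925], [183.0, 248.0, 0.5137, 0.2867, 0.1028], [184.0, 248.0, 0.5115, 0.2853, 0.1023], [185.0, 248.0, 0.5093, 0.2838, 0.1018], [186.0, 248.0, 0.5085, 0.2807, 0.0982], [187.0, 248.0, 0.5059, 0.2798, 0.0986], [183.0, 249.0, 0.5152, 0.2856, 0.0958], [184.0, 249.0, 0.5112, 0.2864, 0.0992], [185.0, 249.0, 0.5104, 0.2833, 0.0958], [186.0, 249.0, 0.5089, 0.281, 0.0936], [187.0, 249.0, 0.5046, 0.2822, 0.0979], [183.0, 250.0, 0.5144, 0.2873, 0.0938], [184.0, 250.0, 0.5119, 0.2862, 0.0939]]
```

```bash
cat >> h.py <<'E'
th=np.radians(-7.1);mx=np.array([np.cos(th),np.sin(th)]);my=np.array([-mx[1],mx[0]])
O=np.array([.6181,-.1275])
def mw(x,y,z): return np.r_[O+x*mx+y*my,z]
def go(p,yaw=None,ref=None):
    "shift/turn numbers to take the TCP to p, tool x at world angle yaw (deg)"
    o=ctrl.get_obs();R=Rot.from_rotvec(o["tool_rot"]).as_matrix();d=R.T@(np.asarray(p)-o["tool_pos"])
    y0=np.degrees(np.arctan2(R[1,0],R[0,0]))
    print("t",round(o["t"],2),"pos",o["tool_pos"].round(4),"yaw",y0.round(2),"F",o["contact_force"].round(1),"shift",(d/.6).round(4),"rows",np.linalg.norm(d)/.05, "turn z",None if yaw is None else round(-(yaw-y0)/90,4))
E
python3 -c "
from h import *
print(mw(0,.068,0));go(mw(-.125,0,.25),-7.1);go(mw(-.125,0,.1076),-7.1)"
```

```text
[ 0.6265049  -0.06002143  0.        ]
t 0.1 pos [ 0.1845 -0.5967  0.3028] yaw 17.18 F [0.1 0.2 0.6] shift [ 0.7314 -0.6192  0.0893] rows 11.549983571136517 turn z 0.2697
t 0.1 pos [ 0.1845 -0.5967  0.3028] yaw 17.18 F [0.1 0.2 0.6] shift [ 0.7314 -0.6188  0.3266] rows 12.146142473685352 turn z 0.2697
```

Call:
{"fn": "apply_moves", "kwargs": {
  "rows": [0.7314,-0.6192,0.0893,0,0,0.2697,0.7314,-0.6192,0.0893,0,0,0.2697,0.7314,-0.6192,0.0893,0,0,0.2697,0.7314,-0.6192,0.0893,0,0,0.2697,0.7314,-0.6192,0.0893,0,0,0.2697,0.7314,-0.6192,0.0893,0,0,0.2697,0.7314,-0.6192,0.0893,0,0,0.2697,0.7314,-0.6192,0.0893,0,0,0.2697,0.7314,-0.6192,0.0893,0,0,0.2697,0.7314,-0.6192,0.0893,0,0,0.2697,0.7314,-0.6192,0.0893,0,0,0.2697,0.7314,-0.6192,0.0893,0,0,0.2697,0.7314,-0.6192,0.0893,0,0,0.2697,0.7314,-0.6192,0.0893,0,0,0.2697,0.7314,-0.6192,0.0893,0,0,0.2697,0.7314,-0.6192,0.0893,0,0,0.2697],
  "grip": 0
}}

```text
t: 1.7
tool_pos: [0.4937, -0.1136, 0.2504]
tool_rot: [3.135, -0.197, 0.0]
contact_force: [-0.5, 0.2, 0.1]
opening: 0.0
grip_force: 0.0
```

```bash
python3 -c "
from h import *
go(mw(-.125,0,.1076),-7.1);print(ctrl.get_obs()['opening'])"
```

```text
t 1.7 pos [ 0.4937 -0.1136  0.2504] yaw -7.21 F [-0.5  0.2  0.1] shift [ 2.00e-04 -2.70e-03  2.38e-01] rows 2.856652003242526 turn z -0.0012
8.690237057041663e-06
```

Call:
{"fn": "apply_moves", "kwargs": {
  "rows": [0,-0.0027,0.238,0,0,0,0,-0.0027,0.238,0,0,0,0,-0.0027,0.238,0,0,0,0,-0.0027,0.238,0,0,0,0,-0.0027,0.238,0,0,0]
}}

```text
t: 2.2
tool_pos: [0.4941, -0.1117, 0.1079]
tool_rot: [-3.135, 0.196, 0.001]
contact_force: [0.5, -0.5, 1.0]
opening: -0.0001
grip_force: 0.0
```

Call:
{"fn": "apply_moves", "kwargs": {
  "rows": [0.012,0,0,0,0,0,0.02,0,0,0,0,0,0.028,0,0,0,0,0,0.034,0,0,0,0,0,0.04,0,0,0,0,0]
}}

```text
t: 2.7
tool_pos: [0.5189, -0.114, 0.1082]
tool_rot: [3.135, -0.194, 0.002]
contact_force: [-0.1, -1.0, 1.1]
opening: 0.0002
grip_force: 0.0
```

Call:
{"fn": "apply_moves", "kwargs": {
  "rows": [0.005,0,0,0,0,0,0.01,0,0,0,0,0,0.0133,0,0,0,0,0,0.0167,0,0,0,0,0,0.02,0,0,0,0,0,0.0233,0,0,0,0,0,0.0267,0,0,0,0,0]
}}

```text
t: 3.4
tool_pos: [0.5338, -0.1158, 0.1073]
tool_rot: [-3.135, 0.194, 0.002]
contact_force: [-2.1, 1.2, 1.5]
opening: -0.0002
grip_force: 1.4
```

Call:
{"fn": "apply_moves", "kwargs": {
  "rows": [0.003,0,0,0,0,0,0.006,0,0,0,0,0,0.009,0,0,0,0,0,0.012,0,0,0,0,0,0.015,0,0,0,0,0]
}}

```text
t: 3.9
tool_pos: [0.5428, -0.1169, 0.1073]
tool_rot: [-3.135, 0.194, 0.002]
contact_force: [-4.7, 0.8, 2.9]
opening: 0.0
grip_force: 2.3
```

Call:
{"fn": "apply_moves", "kwargs": {
  "rows": [0.0025,0,0,0,0,0,0.005,0,0,0,0,0,0.0075,0,0,0,0,0,0.01,0,0,0,0,0]
}}

```text
t: 4.3
tool_pos: [0.5487, -0.1176, 0.1073]
tool_rot: [-3.135, 0.194, 0.002]
contact_force: [-5.0, 0.6, 2.6]
opening: 0.0001
grip_force: 2.8
```

Call:
{"fn": "apply_moves", "kwargs": {
  "rows": [0.0015,0,0,0,0,0,0.003,0,0,0,0,0]
}}

```text
t: 4.5
tool_pos: [0.5504, -0.1178, 0.1073]
tool_rot: [-3.135, 0.194, 0.002]
contact_force: [-6.2, 1.6, 3.2]
opening: 0.0003
grip_force: 2.9
```

Call:
{"fn": "apply_moves", "kwargs": {
  "rows": [0.0015,0,0,0,0,0,0.003,0,0,0,0,0]
}}

```text
t: 4.7
tool_pos: [0.5521, -0.1181, 0.1074]
tool_rot: [-3.135, 0.194, 0.002]
contact_force: [-5.5, 2.1, 2.3]
opening: -0.0001
grip_force: 3.1
```

Call:
{"fn": "apply_moves", "kwargs": {
  "rows": [0.001,0,0,0,0,0,0.002,0,0,0,0,0]
}}

```text
t: 4.9
tool_pos: [0.5532, -0.1182, 0.1073]
tool_rot: [-3.135, 0.194, 0.003]
contact_force: [-5.2, 0.7, 3.1]
opening: -0.0001
grip_force: 3.2
```

Call:
{"fn": "apply_moves", "kwargs": {
  "rows": [0.001,0,0,0,0,0,0.002,0,0,0,0,0]
}}

```text
t: 5.1
tool_pos: [0.5544, -0.1183, 0.1073]
tool_rot: [-3.135, 0.194, 0.003]
contact_force: [-6.7, 0.7, 3.0]
opening: -0.0002
grip_force: 3.3
```

Call:
{"fn": "apply_moves", "kwargs": {
  "rows": [0.001,0,0,0,0,0]
}}

```text
t: 5.2
tool_pos: [0.555, -0.1184, 0.1073]
tool_rot: [-3.135, 0.194, 0.003]
contact_force: [-7.1, 0.9, 3.1]
opening: 0.0001
grip_force: 3.4
```

Call:
{"fn": "apply_moves", "kwargs": {
  "rows": [0.001,0,0,0,0,0,0.0015,0,0,0,0,0]
}}

```text
t: 5.4
tool_pos: [0.5551, -0.1184, 0.1073]
tool_rot: [-3.135, 0.194, 0.007]
contact_force: [-11.6, 1.9, 6.6]
opening: 0.0
grip_force: 5.6
```

Call:
{"fn": "apply_moves", "kwargs": {
  "rows": [0.0008,0,0,0,0,0,0.0008,0,0,0,0,0]
}}

```text
t: 5.6
tool_pos: [0.5552, -0.1184, 0.1073]
tool_rot: [-3.135, 0.194, 0.009]
contact_force: [-12.6, 0.6, 8.0]
opening: 0.0003
grip_force: 6.2
```

Call:
{"fn": "apply_moves", "kwargs": {
  "rows": [0.0008,0,0,0,0,0,0.0008,0,0,0,0,0]
}}

```text
t: 5.8
tool_pos: [0.5553, -0.1184, 0.1073]
tool_rot: [-3.135, 0.194, 0.011]
contact_force: [-14.7, 1.6, 9.5]
opening: -0.0002
grip_force: 7.2
```

Call:
{"fn": "apply_moves", "kwargs": {
  "rows": [0.0001,0,0,0,0,0,0.0001,0,0,0,0,0,0.0001,0,0,0,0,0,0.0001,0,0,0,0,0,0.0001,0,0,0,0,0,0.0001,0,0,0,0,0,0.0001,0,0,0,0,0,0.0001,0,0,0,0,0]
}}

```text
t: 6.6
tool_pos: [0.5553, -0.1184, 0.1073]
tool_rot: [-3.135, 0.194, 0.011]
contact_force: [-14.2, 1.7, 9.1]
opening: 0.0001
grip_force: 7.3
```

```bash
python3 -c "
from h import *
o=ctrl.get_obs();p=o['tool_pos'];print(o['contact_force'],(p[:2]-O)@mx,(p[:2]-O)@my);go(p)"
```

```text
[-14.24150513   1.74976626   9.09115188] -0.06341773456300812 0.001249865816913229
t 6.6 pos [ 0.5553 -0.1184  0.1073] yaw -7.08 F [-14.2   1.7   9.1] shift [0. 0. 0.] rows 0.0 turn z None
```

Call:
{"fn": "apply_moves", "kwargs": {
  "rows": [-0.003,0,0,0,0,0,-0.02,0,0,0,0,0,-0.06,0,0,0,0,0,-0.06,0,-0.1,0,0,0,-0.06,0,-0.19,0,0,0,-0.06,0,-0.19,0,0,0,-0.06,0,-0.19,0,0,0]
}}

```text
t: 7.3
tool_pos: [0.5238, -0.1152, 0.2261]
tool_rot: [3.133, -0.194, 0.015]
contact_force: [0.8, 0.3, 0.5]
opening: 0.0001
grip_force: 0.0
```

```bash
python3 - <<'E'
from h import *
go([.489,.1712,.23],-12.5);go([.489,.1712,.093+.054],-12.5)
im,d=ctrl.get_image("side");cv2.imwrite("pics/side1.png",im)
E
```

```text
t 7.3 pos [ 0.5238 -0.1152  0.2261] yaw -7.1 F [0.8 0.3 0.5] shift [-0.1165 -0.4665 -0.0088] rows 5.770478581872216 turn z 0.06
t 7.3 pos [ 0.5238 -0.1152  0.2261] yaw -7.1 F [0.8 0.3 0.5] shift [-0.1179 -0.4668  0.1296] rows 5.982657463660504 turn z 0.06
```

Call:
{"fn": "apply_moves", "kwargs": {
  "rows": [-0.1165,-0.4665,-0.0088,0,0,0.06,-0.1165,-0.4665,-0.0088,0,0,0.06,-0.1165,-0.4665,-0.0088,0,0,0.06,-0.1165,-0.4665,-0.0088,0,0,0.06,-0.1165,-0.4665,-0.0088,0,0,0.06,-0.1165,-0.4665,-0.0088,0,0,0.06,-0.1165,-0.4665,-0.0088,0,0,0.06,-0.1165,-0.4665,-0.0088,0,0,0.06,-0.1165,-0.4665,-0.0088,0,0,0.06],
  "grip": 0.4
}}

```text
t: 8.25
tool_pos: [0.4864, 0.1712, 0.2251]
tool_rot: [3.122, -0.343, -0.004]
contact_force: [0.6, -0.8, 0.6]
opening: 0.034
grip_force: 0.0
```

```bash
python3 - <<'E'
from h import *
go([.489,.1712,.093+.054],-12.5)
print(ctrl.get_obs()['tool_rot'],ctrl.get_obs()['opening'])
im,d=ctrl.get_image("side");im2,d2=ctrl.get_image("top")
a=cv2.resize(im[130:280,150:270],(480,600),interpolation=cv2.INTER_CUBIC)
b=cv2.resize(im2[120:200,170:234],(320,400),interpolation=cv2.INTER_CUBIC)
cv2.imwrite("pics/g1.png",np.hstack([a,cv2.copyMakeBorder(b,0,200,0,0,0)]))
E
```

```text
t 8.25 pos [0.4864 0.1712 0.2251] yaw -12.54 F [ 0.6 -0.8  0.6] shift [ 0.0045 -0.001   0.1301] rows 1.5619324209814667 turn z -0.0004
[ 3.12171095 -0.34293571 -0.0037071 ] 0.03395177683449889
```

View pics/g1.png

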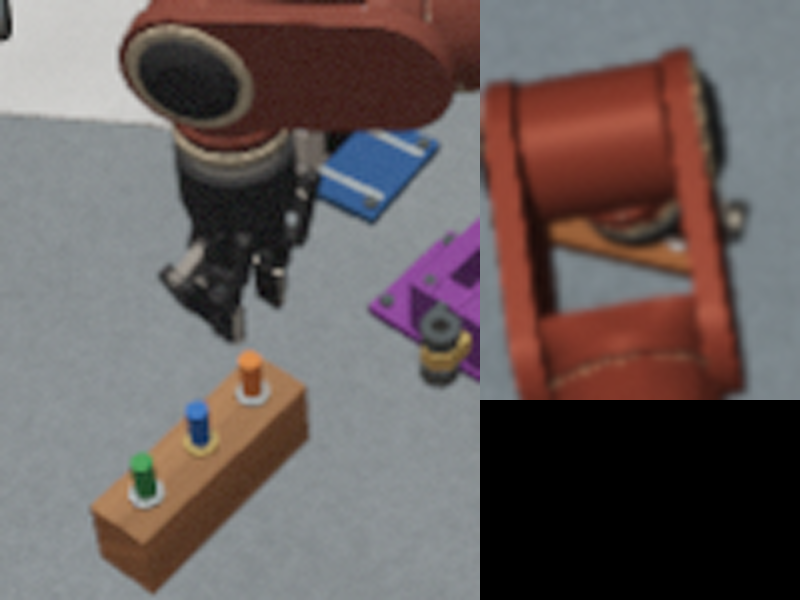

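The side view shows the fingers straddling the line above the orange pin, at (250,365) in the crop, with the neighbouring pins clear. Descending now.

Call:
{"fn": "apply_moves", "kwargs": {
  "rows": [0.0045,-0.001,0.06,0,0,0,0.0045,-0.001,0.09,0,0,0,0.0045,-0.001,0.11,0,0,0,0.0045,-0.001,0.13,0,0,0,0.0045,-0.001,0.13,0,0,0,0.0045,-0.001,0.13,0,0,0]
}}

```text
t: 8.95
tool_pos: [0.49, 0.1719, 0.1493]
tool_rot: [-3.123, 0.342, -0.001]
contact_force: [0.0, -0.2, -0.1]
opening: 0.034
grip_force: 0.0
```

Call:
{"fn": "apply_moves", "kwargs": {
  "rows": [0,0,0,0,0,0,0,0,0,0,0,0,0,0,0,0,0,0,0,0,0,0,0,0,0,0,0,0,0,0],
  "grip": 0,
  "grip_force": 40
}}

```text
t: 9.45
tool_pos: [0.4904, 0.1721, 0.1501]
tool_rot: [-3.123, 0.342, -0.003]
contact_force: [-0.7, -0.8, 6.4]
opening: 0.0147
grip_force: 39.3
```

Call:
{"fn": "apply_moves", "kwargs": {
  "rows": [0,0,-0.01,0,0,0,0,0,-0.05,0,0,0,0,0,-0.1,0,0,0,0,0,-0.1667,0,0,0,0,0,-0.1667,0,0,0,0,0,-0.1667,0,0,0,0,0,-0.1667,0,0,0],
  "grip_force": 60
}}

```text
t: 10.15
tool_pos: [0.4886, 0.172, 0.247]
tool_rot: [3.122, -0.342, -0.005]
contact_force: [0.5, -0.3, -1.4]
opening: 0.0144
grip_force: 59.0
```

```bash
python3 - <<'E'
from h import *
go(mw(0,.068,.26),-7.1)
print(ctrl.get_obs()['opening'])
im,d=ctrl.get_image("side");np.savez("s2.npz",im=im,d=d)
a=cv2.resize(im[120:240,180:290],(733,800),interpolation=cv2.INTER_CUBIC)[100:700]
cv2.imwrite("pics/g2.png",a)
E
```

```text
t 10.15 pos [0.4886 0.172  0.247 ] yaw -12.49 F [ 0.5 -0.3 -1.4] shift [ 0.3079  0.3278 -0.0222] rows 5.403176502642634 turn z -0.0599
0.0143592650579703
```

View pics/g2.png

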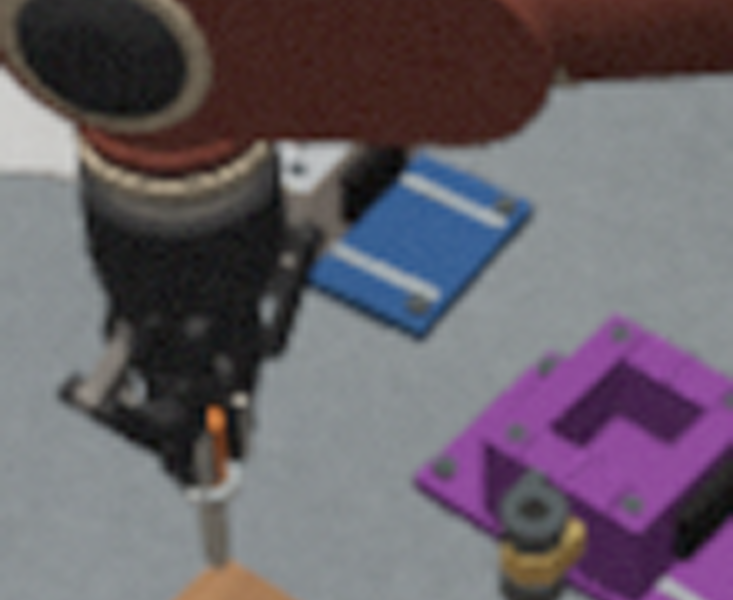

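```bash
python3 - <<'E'
from h import *
o=ctrl.get_obs();p=o['tool_pos'];z=np.load("s2.npz");im=z["im"]
for h in(.16,.15,.14,.13,.12): print(h,proj("side",np.r_[p[:2],h]),proj("side",np.r_[p[:2]+.005*np.array([.976,-.216]),h]))
# shank: grey against background, rows below the collar
for r in range(205,222): print(r,cv2.cvtColor(im[r:r+1,203:222],cv2.COLOR_BGR2GRAY)[0].tolist())
E
```

```text
0.16 [210.75518561 207.69561482] [209.37283537 206.82493728]
0.15 [210.98023436 210.02440962] [209.60528486 209.1551974 ]
0.14 [211.20264166 212.32760193] [209.83500961 211.45986629]
0.13 [211.42245572 214.60563339] [210.06205928 213.73938503]
0.12 [211.63972351 216.85893511] [210.28648228 215.99418416]
205 [134, 94, 40, 37, 29, 42, 66, 88, 79, 71, 104, 154, 163, 142, 141, 140, 143, 143, 144]
206 [143, 130, 94, 60, 29, 30, 58, 85, 86, 69, 103, 157, 166, 146, 142, 141, 141, 140, 143]
207 [142, 143, 131, 97, 59, 48, 62, 89, 89, 92, 133, 159, 156, 144, 145, 143, 140, 140, 140]
208 [145, 143, 142, 128, 104, 123, 135, 123, 133, 151, 163, 152, 134, 137, 144, 142, 145, 143, 142]
209 [143, 146, 144, 143, 134, 149, 157, 134, 147, 156, 145, 128, 132, 140, 145, 144, 144, 142, 141]
210 [142, 147, 145, 144, 143, 134, 129, 113, 106, 97, 103, 126, 141, 142, 143, 144, 144, 142, 141]
211 [142, 142, 145, 145, 144, 141, 129, 106, 94, 89, 101, 129, 143, 145, 142, 143, 142, 143, 143]
212 [140, 143, 146, 146, 146, 145, 130, 110, 100, 98, 106, 128, 143, 146, 143, 142, 143, 145, 143]
213 [141, 143, 144, 145
[... 160 characters left out ...]
, 143, 142]
215 [140, 141, 140, 140, 141, 142, 138, 117, 99, 97, 95, 121, 142, 144, 143, 141, 141, 143, 144]
216 [145, 144, 142, 142, 139, 142, 138, 119, 98, 98, 95, 120, 143, 142, 142, 141, 142, 143, 143]
217 [147, 147, 145, 145, 143, 144, 140, 124, 95, 98, 97, 121, 142, 143, 141, 142, 142, 142, 141]
218 [145, 143, 144, 145, 143, 140, 141, 127, 102, 94, 98, 122, 141, 144, 142, 143, 140, 142, 143]
219 [142, 142, 142, 142, 143, 141, 144, 137, 117, 100, 102, 127, 143, 143, 142, 142, 142, 144, 143]
220 [140, 142, 144, 145, 144, 143, 145, 145, 136, 121, 125, 136, 139, 138, 138, 141, 140, 140, 141]
221 [142, 143, 145, 145, 142, 143, 143, 140, 135, 137, 139, 138, 135, 133, 129, 134, 137, 138, 141]
```

The pin hangs vertical in the fingers, and its axis is within about 1 mm of the TCP axis (shank column about 211.7, predicted 211.3). I'll move it over the hinge.

```bash
python3 -c "
from h import *
go(mw(.0017,.068,.25),-7.1)"
```

```text
t 10.2 pos [0.4885 0.1719 0.2466] yaw -12.49 F [ 0.   0.6 -1.5] shift [ 0.3109  0.3274 -0.0064] rows 5.418512159317388 turn z -0.0599
```

Call:
{"fn": "apply_moves", "kwargs": {
  "rows": [0.04,0.042,-0.0064,0,0,0,0.1,0.105,-0.0064,0,0,-0.02,0.15,0.158,-0.0064,0,0,-0.04,0.2,0.21,-0.0064,0,0,-0.06,0.25,0.263,-0.0064,0,0,-0.06,0.285,0.3,-0.0064,0,0,-0.06,0.305,0.321,-0.0064,0,0,-0.06,0.3109,0.3274,-0.0064,0,0,-0.06,0.3109,0.3274,-0.0064,0,0,-0.06,0.3109,0.3274,-0.0064,0,0,-0.06,0.3109,0.3274,-0.0064,0,0,-0.06,0.3109,0.3274,-0.0064,0,0,-0.06]
}}

```text
t: 11.4
tool_pos: [0.6289, -0.059, 0.2528]
tool_rot: [-3.136, 0.192, -0.0]
contact_force: [0.1, -0.3, -1.1]
opening: 0.0139
grip_force: 59.0
```

```bash
python3 - <<'E'
from h import *
go(mw(.0017,.068,.218),-7.1); print(ctrl.get_obs()['tool_rot'],ctrl.get_obs()['opening'])
im,d=ctrl.get_image("side");im2,d2=ctrl.get_image("top");np.savez("s3.npz",im=im,d=d,im2=im2)
print(proj("side",mw(.001,.068,.068)),proj("side",np.r_[ctrl.get_obs()['tool_pos'][:2],.11]))
a=cv2.resize(im[110:190,170:250],(600,600),interpolation=cv2.INTER_CUBIC)
cv2.imwrite("pics/g3.png",a)
E
```

```text
t 11.4 pos [ 0.6289 -0.059   0.2528] yaw -7.02 F [ 0.1 -0.3 -1.1] shift [-0.001   0.0021  0.0581] rows 0.6975126101102959 turn z 0.0009
[-3.13557173e+00  1.92283789e-01 -2.16374036e-04] 0.013918664589696341
[209.4301854  161.56692272] [208.02373197 152.14886571]
```

View pics/g3.png

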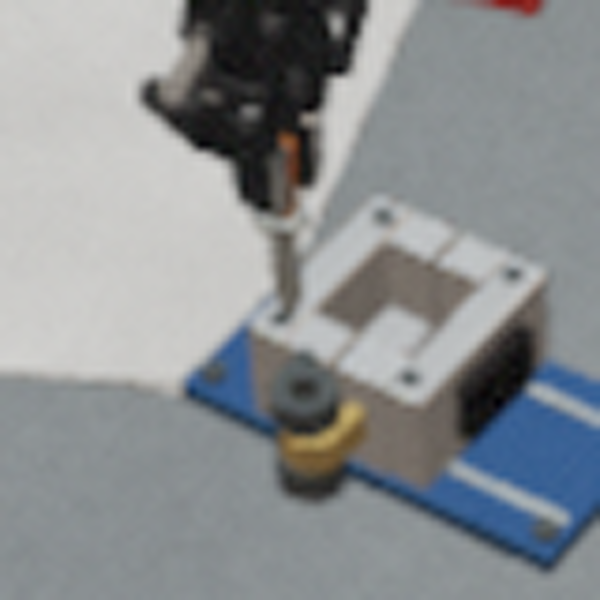

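```bash
python3 - <<'E'
from h import *
z=np.load("s3.npz");t=np.load("top0.npz")["im"]
g=cv2.cvtColor(z["im"],cv2.COLOR_BGR2GRAY);print("side");[print(r,g[r,202:220].tolist()) for r in range(156,168)]
g=cv2.cvtColor(t,cv2.COLOR_BGR2GRAY);print("top0");[print(r,g[r,264:282].tolist()) for r in range(126,140)]
for uv in((209.97,160.9),): 
    X=onz("side",uv,.068);print(X,(X[:2]-O)@mx,(X[:2]-O)@my)
print(proj("top",mw(.001,.068,.068)))
E
```

```text
side
156 [91, 104, 111, 111, 111, 116, 138, 157, 156, 167, 189, 192, 188, 168, 158, 182, 195, 196]
157 [89, 102, 108, 110, 111, 111, 106, 102, 94, 118, 163, 182, 170, 159, 183, 193, 192, 194]
158 [87, 103, 112, 108, 110, 105, 100, 98, 91, 86, 115, 145, 140, 171, 196, 193, 193, 193]
159 [89, 101, 112, 113, 108, 104, 96, 97, 95, 98, 98, 101, 114, 152, 175, 186, 197, 193]
160 [89, 101, 111, 111, 105, 97, 90, 79, 77, 76, 89, 96, 102, 110, 121, 154, 174, 180]
161 [87, 97, 109, 103, 99, 96, 80, 55, 44, 54, 78, 98, 99, 106, 114, 113, 118, 140]
162 [88, 97, 108, 105, 97, 94, 85, 59, 58, 61, 80, 97, 89, 100, 113, 113, 114, 113]
163 [88, 93, 107, 105, 93, 93, 93, 83, 79, 83, 88, 90, 73, 97, 129, 133, 119, 112]
164 [84, 93, 104, 96, 76, 76, 79, 87, 90, 87, 80, 66, 52, 119, 159, 156, 130, 112]
165 [64, 77, 92, 93, 71, 50, 56, 62, 67, 62, 52, 45, 50, 135, 168, 152, 122, 108]
166 [78, 57, 66, 73, 70, 54, 47, 46, 43, 49, 51, 45, 89, 142, 150, 115, 100, 112]
167 [124, 105, 79, 57, 60, 78, 70, 47, 47, 46, 74, 115, 142, 141, 116, 88, 95, 111]
top0
126 [129, 130, 130, 130, 130, 128, 128, 129, 130, 131,
[... 585 characters left out ...]
0, 128, 115, 88, 69, 69, 68, 65, 71, 74, 69, 69, 82, 95, 104, 111, 121]
134 [128, 131, 129, 114, 86, 65, 65, 69, 70, 69, 67, 61, 63, 71, 75, 74, 76, 94]
135 [130, 129, 127, 110, 84, 74, 74, 75, 71, 63, 55, 53, 63, 70, 72, 73, 75, 95]
136 [131, 130, 127, 113, 97, 107, 118, 114, 104, 89, 73, 64, 68, 71, 72, 72, 73, 80]
137 [132, 131, 132, 131, 131, 143, 150, 151, 149, 137, 114, 93, 79, 72, 72, 73, 76, 76]
138 [132, 133, 136, 146, 156, 153, 143, 139, 148, 154, 145, 119, 91, 82, 80, 85, 100, 100]
139 [133, 132, 135, 153, 162, 145, 121, 114, 126, 147, 150, 131, 120, 125, 122, 126, 145, 142]
[ 0.62740371 -0.06356905  0.068     ] 0.0013304118129972217 0.06459067930820975
[272.08019793 131.3880203 ]
```

The front half is shut to within a few mm and the knuckles are nearly in line. In the crop, the bore is at (303,385) and the nose hangs over it at (288,318) on the TCP axis. Now I'll align and descend by feel.

```bash
python3 -c "
from h import *
go(mw(.001,.0672,.214),-7.1)"
```

```text
t 11.5 pos [ 0.6291 -0.0594  0.2529] yaw -7.04 F [ 0.2 -0.4 -1. ] shift [-0.0024  0.0029  0.0648] rows 0.7786187826276936 turn z 0.0006
```

Call:
{"fn": "apply_moves", "kwargs": {
  "rows": [-0.0024,0.0029,0.02,0,0,0,-0.0024,0.0029,0.04,0,0,0,-0.0024,0.0029,0.055,0,0,0,-0.0024,0.0029,0.0648,0,0,0,-0.0024,0.0029,0.0648,0,0,0,-0.0024,0.0029,0.0648,0,0,0,-0.0024,0.0029,0.0648,0,0,0]
}}

```text
t: 12.2
tool_pos: [0.628, -0.0617, 0.2144]
tool_rot: [3.135, -0.194, 0.002]
contact_force: [-0.2, 0.6, 0.1]
opening: 0.0139
grip_force: 59.0
```

Call:
{"fn": "apply_moves", "kwargs": {
  "rows": [0,0,0.0025,0,0,0,0,0,0.005,0,0,0,0,0,0.0075,0,0,0]
}}

```text
t: 12.5
tool_pos: [0.6277, -0.0617, 0.2094]
tool_rot: [3.136, -0.194, 0.001]
contact_force: [0.1, -0.1, -0.4]
opening: 0.014
grip_force: 59.0
```

Call:
{"fn": "apply_moves", "kwargs": {
  "rows": [0,0,0.0025,0,0,0,0,0,0.005,0,0,0,0,0,0.005,0,0,0]
}}

```text
t: 12.8
tool_pos: [0.6274, -0.0616, 0.2059]
tool_rot: [-3.135, 0.194, 0.001]
contact_force: [-1.0, -0.1, -0.9]
opening: 0.0142
grip_force: 59.0
```

Call:
{"fn": "apply_moves", "kwargs": {
  "rows": [0,0,0.0025,0,0,0,0,0,0.005,0,0,0,0,0,0.005,0,0,0]
}}

```text
t: 13.1
tool_pos: [0.6275, -0.0616, 0.2029]
tool_rot: [-3.135, 0.194, 0.001]
contact_force: [-0.3, 0.1, -1.0]
opening: 0.014
grip_force: 59.0
```

Call:
{"fn": "apply_moves", "kwargs": {
  "rows": [0,0,0.0025,0,0,0,0,0,0.005,0,0,0,0,0,0.005,0,0,0]
}}

```text
t: 13.4
tool_pos: [0.6275, -0.0616, 0.1999]
tool_rot: [-3.135, 0.194, 0.001]
contact_force: [-0.2, 0.3, -0.6]
opening: 0.0145
grip_force: 59.0
```

Call:
{"fn": "apply_moves", "kwargs": {
  "rows": [0,0,0.0025,0,0,0,0,0,0.005,0,0,0,0,0,0.005,0,0,0]
}}

```text
t: 13.7
tool_pos: [0.6275, -0.0616, 0.1969]
tool_rot: [-3.135, 0.194, 0.001]
contact_force: [0.4, 0.3, -0.4]
opening: 0.0139
grip_force: 59.0
```

Call:
{"fn": "apply_moves", "kwargs": {
  "rows": [0,0,0.0025,0,0,0,0,0,0.005,0,0,0,0,0,0.005,0,0,0]
}}

```text
t: 14.0
tool_pos: [0.6274, -0.0616, 0.1939]
tool_rot: [-3.135, 0.194, 0.001]
contact_force: [-0.5, 1.4, -1.6]
opening: 0.0145
grip_force: 59.0
```

```bash
python3 -c "
from h import *
o=ctrl.get_obs();print(o['contact_force'],o['wrist_torque']);go(mw(.001,.0672,.214),-7.1)
im,d=ctrl.get_image('side')
cv2.imwrite('pics/g4.png',cv2.resize(im[110:190,170:250],(600,600),interpolation=cv2.INTER_CUBIC))"
```

```text
[-0.46563119  1.37421256 -1.55237666] [0.04430278 0.02119191 0.04550282]
t 14.0 pos [ 0.6274 -0.0616  0.1939] yaw -7.09 F [-0.5  1.4 -1.6] shift [-0.0002 -0.0011 -0.0335] rows 0.40236220529447353 turn z 0.0001
```

View pics/g4.png

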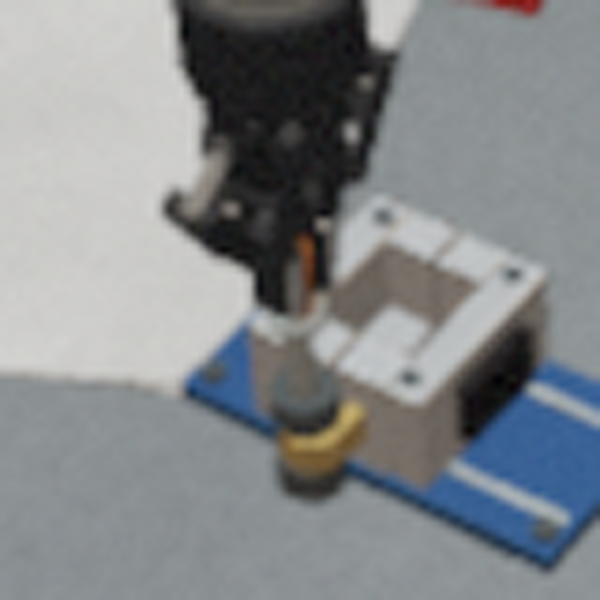

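The nose is in the top knuckle's bore (around (305,385) in the crop), and the pin is vertical. I'll keep pushing gently.

Call:
{"fn": "apply_moves", "kwargs": {
  "rows": [0,0,0.002,0,0,0,0,0,0.004,0,0,0,0,0,0.004,0,0,0]
}}

```text
t: 14.35
tool_pos: [0.6275, -0.0616, 0.1916]
tool_rot: [-3.135, 0.194, 0.001]
contact_force: [-0.5, 1.0, -1.0]
opening: 0.0142
grip_force: 59.0
```

Call:
{"fn": "apply_moves", "kwargs": {
  "rows": [0,0,0.002,0,0,0,0,0,0.004,0,0,0,0,0,0.004,0,0,0]
}}

```text
t: 14.65
tool_pos: [0.6275, -0.0616, 0.1892]
tool_rot: [-3.135, 0.194, 0.0]
contact_force: [-0.4, 2.0, -1.3]
opening: 0.0142
grip_force: 59.0
```

Call:
{"fn": "apply_moves", "kwargs": {
  "rows": [0,0,0.002,0,0,0,0,0,0.004,0,0,0,0,0,0.004,0,0,0]
}}

```text
t: 14.95
tool_pos: [0.6275, -0.0616, 0.1868]
tool_rot: [-3.135, 0.194, 0.001]
contact_force: [0.0, 0.8, -1.0]
opening: 0.0139
grip_force: 59.0
```

Call:
{"fn": "apply_moves", "kwargs": {
  "rows": [0,0,0.002,0,0,0,0,0,0.003,0,0,0,0,0,0.003,0,0,0]
}}

```text
t: 15.25
tool_pos: [0.6275, -0.0617, 0.1852]
tool_rot: [3.135, -0.194, -0.0]
contact_force: [-1.8, 0.6, -0.2]
opening: 0.0144
grip_force: 59.0
```

Call:
{"fn": "apply_moves", "kwargs": {
  "rows": [0,0,0.0015,0,0,0,0,0,0.003,0,0,0]
}}

```text
t: 15.45
tool_pos: [0.6275, -0.0618, 0.1836]
tool_rot: [3.135, -0.194, -0.0]
contact_force: [-3.0, -0.1, 2.1]
opening: 0.014
grip_force: 59.1
```

Call:
{"fn": "apply_moves", "kwargs": {
  "rows": [0,0,0.0015,0,0,0,0,0,0.003,0,0,0]
}}

```text
t: 15.65
tool_pos: [0.6275, -0.0617, 0.1819]
tool_rot: [3.136, -0.194, -0.001]
contact_force: [-2.0, 0.6, 3.7]
opening: 0.014
grip_force: 59.2
```

Call:
{"fn": "apply_moves", "kwargs": {
  "rows": [0,0,0.0015,0,0,0,0,0,0.003,0,0,0]
}}

```text
t: 15.85
tool_pos: [0.6276, -0.0615, 0.1804]
tool_rot: [-3.135, 0.194, 0.0]
contact_force: [-3.7, 1.4, 6.6]
opening: 0.0139
grip_force: 59.6
```

Call:
{"fn": "apply_moves", "kwargs": {
  "rows": [0,0,0.0015,0,0,0,0,0,0.003,0,0,0]
}}

```text
t: 16.05
tool_pos: [0.6277, -0.0615, 0.179]
tool_rot: [-3.135, 0.194, 0.0]
contact_force: [-4.0, 0.7, 6.8]
opening: 0.0142
grip_force: 59.7
```

Call:
{"fn": "apply_moves", "kwargs": {
  "rows": [0,0,0.0015,0,0,0,0,0,0.003,0,0,0]
}}

```text
t: 16.25
tool_pos: [0.6277, -0.0614, 0.1773]
tool_rot: [-3.135, 0.194, 0.0]
contact_force: [-5.2, 2.4, 7.6]
opening: 0.0145
grip_force: 59.7
```

Call:
{"fn": "apply_moves", "kwargs": {
  "rows": [0,0,0.0015,0,0,0,0,0,0.003,0,0,0]
}}

```text
t: 16.45
tool_pos: [0.6274, -0.0614, 0.1745]
tool_rot: [-3.135, 0.194, 0.001]
contact_force: [-3.4, 2.0, 4.7]
opening: 0.0143
grip_force: 59.6
```

Call:
{"fn": "apply_moves", "kwargs": {
  "rows": [0,0,0.0015,0,0,0,0,0,0.003,0,0,0]
}}

```text
t: 16.65
tool_pos: [0.6274, -0.0614, 0.1725]
tool_rot: [-3.135, 0.194, 0.001]
contact_force: [-4.0, 2.7, 3.9]
opening: 0.0137
grip_force: 59.6
```

Call:
{"fn": "apply_moves", "kwargs": {
  "rows": [0,0,0.0015,0,0,0,0,0,0.003,0,0,0]
}}

```text
t: 16.85
tool_pos: [0.6274, -0.0615, 0.1706]
tool_rot: [-3.135, 0.194, 0.001]
contact_force: [-3.4, 3.5, 4.3]
opening: 0.0138
grip_force: 59.5
```

Call:
{"fn": "apply_moves", "kwargs": {
  "rows": [0,0,0.0015,0,0,0,0,0,0.003,0,0,0,0,0,0.0045,0,0,0]
}}

```text
t: 17.15
tool_pos: [0.6274, -0.0615, 0.1679]
tool_rot: [-3.135, 0.194, 0.001]
contact_force: [-5.3, 2.6, 3.5]
opening: 0.0142
grip_force: 59.5
```

Call:
{"fn": "apply_moves", "kwargs": {
  "rows": [0,0,0.0015,0,0,0,0,0,0.003,0,0,0,0,0,0.0045,0,0,0]
}}

```text
t: 17.45
tool_pos: [0.6274, -0.0615, 0.1651]
tool_rot: [-3.135, 0.194, 0.001]
contact_force: [-4.4, 2.2, 4.6]
opening: 0.0142
grip_force: 59.5
```

Call:
{"fn": "apply_moves", "kwargs": {
  "rows": [0,0,0.0015,0,0,0,0,0,0.003,0,0,0,0,0,0.0045,0,0,0]
}}

```text
t: 17.75
tool_pos: [0.6273, -0.0615, 0.1623]
tool_rot: [-3.135, 0.194, 0.002]
contact_force: [-4.7, 2.4, 3.7]
opening: 0.0142
grip_force: 59.5
```

Call:
{"fn": "apply_moves", "kwargs": {
  "rows": [0,0,0.0015,0,0,0,0,0,0.003,0,0,0,0,0,0.004,0,0,0]
}}

```text
t: 18.05
tool_pos: [0.6272, -0.0615, 0.1599]
tool_rot: [-3.135, 0.194, 0.002]
contact_force: [-4.5, 1.7, 3.9]
opening: 0.0142
grip_force: 59.5
```

Call:
{"fn": "apply_moves", "kwargs": {
  "rows": [0,0,0.0015,0,0,0,0,0,0.003,0,0,0]
}}

```text
t: 18.25
tool_pos: [0.6272, -0.0615, 0.1581]
tool_rot: [-3.135, 0.194, 0.002]
contact_force: [-4.9, 3.0, 4.5]
opening: 0.014
grip_force: 59.5
```

Call:
{"fn": "apply_moves", "kwargs": {
  "rows": [0,0,0.0015,0,0,0,0,0,0.003,0,0,0]
}}

```text
t: 18.45
tool_pos: [0.6273, -0.0615, 0.1564]
tool_rot: [-3.135, 0.194, 0.002]
contact_force: [-5.1, 2.8, 3.8]
opening: 0.0139
grip_force: 59.5
```

Call:
{"fn": "apply_moves", "kwargs": {
  "rows": [0,0,0.001,0,0,0,0,0,0.002,0,0,0]
}}

```text
t: 18.65
tool_pos: [0.6273, -0.0615, 0.1552]
tool_rot: [-3.135, 0.194, 0.001]
contact_force: [-4.9, 3.2, 4.2]
opening: 0.0143
grip_force: 59.5
```

Call:
{"fn": "apply_moves", "kwargs": {
  "rows": [0,0,0.001,0,0,0,0,0,0.001,0,0,0]
}}

```text
t: 18.85
tool_pos: [0.6273, -0.0615, 0.1545]
tool_rot: [-3.135, 0.194, 0.002]
contact_force: [-4.8, 2.9, 3.7]
opening: 0.0141
grip_force: 59.5
```

Call:
{"fn": "apply_moves", "kwargs": {
  "rows": [0,0,0.001,0,0,0,0,0,0.001,0,0,0]
}}

```text
t: 19.05
tool_pos: [0.6273, -0.0615, 0.1543]
tool_rot: [-3.135, 0.194, 0.002]
contact_force: [-6.7, 2.1, 5.4]
opening: 0.0143
grip_force: 59.7
```

Call:
{"fn": "apply_moves", "kwargs": {
  "rows": [0,0,0.001,0,0,0,0,0,0.001,0,0,0]
}}

```text
t: 19.25
tool_pos: [0.6274, -0.0615, 0.1543]
tool_rot: [-3.135, 0.194, 0.002]
contact_force: [-7.9, 3.2, 8.6]
opening: 0.0143
grip_force: 60.0
```

Call:
{"fn": "apply_moves", "kwargs": {
  "rows": [0,0,0.001,0,0,0,0,0,0.001,0,0,0]
}}

```text
t: 19.45
tool_pos: [0.6275, -0.0615, 0.1543]
tool_rot: [-3.135, 0.194, 0.002]
contact_force: [-9.1, 2.8, 9.4]
opening: 0.0137
grip_force: 60.3
```

Call:
{"fn": "apply_moves", "kwargs": {
  "rows": [0,0,0.001,0,0,0,0,0,0.001,0,0,0]
}}

```text
t: 19.65
tool_pos: [0.6275, -0.0615, 0.1542]
tool_rot: [-3.135, 0.194, 0.002]
contact_force: [-9.7, 2.3, 12.9]
opening: 0.0141
grip_force: 60.5
```

Call:
{"fn": "apply_moves", "kwargs": {
  "rows": [-0.002,0,0.0008,0,0,0,-0.003,0,0.001,0,0,0]
}}

```text
t: 19.85
tool_pos: [0.6269, -0.0614, 0.1542]
tool_rot: [3.136, -0.194, 0.005]
contact_force: [-4.2, 2.6, 10.4]
opening: 0.0143
grip_force: 60.3
```

Call:
{"fn": "apply_moves", "kwargs": {
  "rows": [-0.001,0,0.001,0,0,0,-0.001,0,0.0018,0,0,0]
}}

```text
t: 20.05
tool_pos: [0.6269, -0.0614, 0.1541]
tool_rot: [3.135, -0.194, 0.007]
contact_force: [-5.9, 4.0, 15.3]
opening: 0.0138
grip_force: 60.7
```

Call:
{"fn": "apply_moves", "kwargs": {
  "rows": [-0.0005,0,0.0008,0,0,0,-0.0005,0,0.0008,0,0,0]
}}

```text
t: 20.25
tool_pos: [0.6268, -0.0614, 0.1541]
tool_rot: [3.135, -0.194, 0.008]
contact_force: [-5.9, 3.5, 15.5]
opening: 0.0137
grip_force: 60.8
```

Axial force is 15.5 N and steady, so I'll hold it and then take a picture.

Call:
{"fn": "apply_moves", "kwargs": {
  "rows": [0,0,0,0,0,0,0,0,0,0,0,0,0,0,0,0,0,0,0,0,0,0,0,0,0,0,0,0,0,0,0,0,0,0,0,0,0,0,0,0,0,0,0,0,0,0,0,0]
}}

```text
t: 21.05
tool_pos: [0.6269, -0.0614, 0.1542]
tool_rot: [3.135, -0.194, 0.008]
contact_force: [-6.6, 3.8, 15.6]
opening: 0.0141
grip_force: 60.8
```

```bash
python3 -c "
from h import *
print(ctrl.get_obs()['contact_force'])
im,d=ctrl.get_image('side')
cv2.imwrite('pics/g5.png',cv2.resize(im[110:190,170:250],(600,600),interpolation=cv2.INTER_CUBIC))"
```

```text
[-6.61043577  3.83035777 15.64998513]
```

View pics/g5.png

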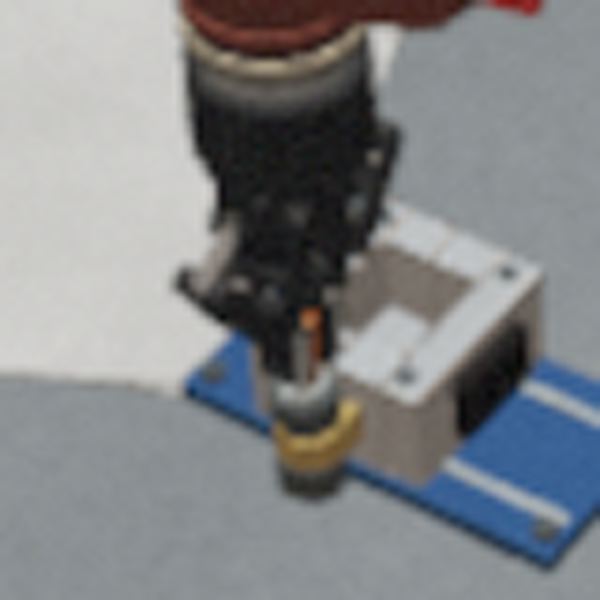

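The collar sits on the top knuckle at (305,390) in the crop, and the halves are closed with the knuckles in line. I'll ease off, release and retreat.

Call:
{"fn": "apply_moves", "kwargs": {
  "rows": [-0.001,0,-0.002,0,0,0,-0.002,0,-0.0035,0,0,0]
}}

```text
t: 21.3
tool_pos: [0.6257, -0.0614, 0.1542]
tool_rot: [3.135, -0.194, 0.011]
contact_force: [3.0, 1.0, 2.6]
opening: 0.0143
grip_force: 59.5
```

Call:
{"fn": "apply_moves", "kwargs": {
  "rows": [0,0,0,0,0,0,0,0,0,0,0,0,0,0,0,0,0,0,0,0,0,0,0,0,0,0,0,0,0,0],
  "grip": 0.5
}}

```text
t: 21.8
tool_pos: [0.6236, -0.0613, 0.1521]
tool_rot: [3.135, -0.194, -0.001]
contact_force: [-0.2, 0.5, -0.3]
opening: 0.0428
grip_force: 0.0
```

Call:
{"fn": "apply_moves", "kwargs": {
  "rows": [0,0,-0.01,0,0,0,0,0,-0.03,0,0,0,0,0,-0.06,0,0,0,0,0,-0.12,0,0,0,0,0,-0.2,0,0,0,-0.15,0,-0.2,0,0,0,-0.3,0,-0.2,0,0,0,-0.3,0,-0.2,0,0,0,-0.3,0,-0.2,0,0,0,-0.3,0,-0.2,0,0,0]
}}

```text
t: 22.8
tool_pos: [0.4426, -0.0384, 0.2733]
tool_rot: [3.135, -0.194, 0.003]
contact_force: [0.2, 0.4, 0.5]
opening: 0.0429
grip_force: 0.0
```

```bash
python3 -c "
from h import *
print(ctrl.get_obs()['contact_force'],ctrl.get_obs()['tool_pos'])
im,d=ctrl.get_image('side');im2,_=ctrl.get_image('top')
a=cv2.resize(im[110:190,170:250],(480,480),interpolation=cv2.INTER_CUBIC);b=cv2.resize(im2[105:185,260:313],(318,480),interpolation=cv2.INTER_CUBIC)
cv2.imwrite('pics/g6.png',np.hstack([a,b]))"
```

```text
[0.22160416 0.35659247 0.54463389] [ 0.44261963 -0.03837233  0.27327721]
```

View pics/g6.png

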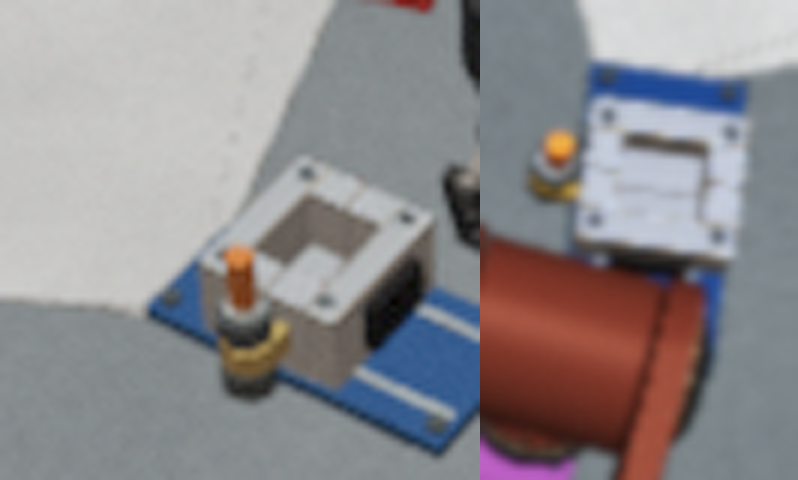

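The pin stands upright with its collar on the top knuckle at (244,315) in the side crop. The mould is shut and the gripper is clear.

```bash
python3 -c "
from station import ctrl
print(ctrl.finish_job())"
```

```text
the job is handed in; nothing more can be done
None
```

The mould is shut and pinned: I pressed the front half on its stop at about 14–15 N (up to 17.5 N with vertical friction) for 0.8 s, seated the orange pin's collar on the top knuckle and held it at about 15.5 N (about 17 N in all) for 0.8 s, released both, touched none of the other pins or tools, and handed the job in at about 23 s; no verdict was shown.

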